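# Draw the hairbrush out from under the glass shelf

## Robot

A 6-joint arm with a two-finger parallel gripper is mounted at the origin on the work surface. World frame = base frame: x ahead of the robot, y to its left, z up, the work surface at z = 0. Lengths are in mm, angles in degrees, forces in N, time in s.
With the tool pointing down it reaches from about 350 to 850 mm from the base axis. Payload 8.1 kg.
Tool frame: the origin (TCP) lies midway between the tips of the shut fingers; the grasp point (between the pads) lies 19 mm behind it; z points along the fingers, y is the line along which they close (so a half turn about z gives the same grasp; the last joint's range is limited). The gripper opens to 85 mm and grips with 20 to 120 N. Pads are 22 mm wide; open, the fingers measure 114 mm over their backs; the gripper's body (76 mm by 85 mm) begins 54 mm behind the grasp point. The pads swing forward as they close: fully open they stand 13 mm farther back than shut.
Start: joints at [-71.012, 7.471, 85.268, -0, 87.261, -4.893], TCP at [242.922, -548.629, 231.292] pointing down, gripper open.
Joint ranges: [-169.43, 169.43], [-51.17, 129.36], [1.28, 143.12], [-76.62, 256.62], [0, 156.53], [-152.29, 152.29]. Speed limits (degrees/s): [136.94, 136.94, 159.86, 180, 180, 180].

## Interface

Orientations are given as [roll, pitch, yaw] about the fixed x, y, z axes, in that order (R = Rz(yaw) Ry(pitch) Rx(roll)).
In Python, from bench import r gives the robot as it stands.
- The arm moves only by the tool send_rows, never from a script. Its argument "increments" is a list of rows, each a list of 6 numbers: the shift along the tool's x, y, z in mm, then the turn, a rotation vector about the tool's x, y, z in rad. A call has 1 to 5 rows; each row shifts and turns the commanded pose from where the row before left it, along the tool's axes as they then stand; what a row does not reach is not made up. A row lasts 1/8 s, in which the tool goes at most 62.5 mm and 10.7 degrees, less where a joint would pass 70% of its speed; a pose out of reach is approached as far as the arm can. A call is refused whole if a number of a shift passes 62.5 or a number of a turn 0.188, either way. A call with a gripper value outside its range is refused whole. "grip" is the closure, from -1 (fully open) to 1 (shut), set as the call begins (left out, the last holds). The fingers move at their own pace and stop on an object; "grip_force" is the grip in N (left out, the last holds). Time passes only in rows, so rows that do not move let the fingers close. It gives the time, the measured TCP pose, the force, the opening and the grip force at its end, in the units of the state.
- r.sense(): the state, without advancing time (a new reading comes with each control period).
- r.snapshot(name): name is "side" or "top" or "wrist"; returns a dict with "img" (480x640x3 uint8, blue, green, red), "z_map" (480x640 float32, mm along the optical axis (not along the pixel's ray), 0 where there is no reading), "fx", "fy", "cx", "cy" (pixels), "view" (4x4, takes a point from world to camera coordinates). Camera axes: x right, y down, z forward; pixel columns grow to the right and rows downward; lengths in mm; the calibration is good to about 2 mm. The wrist camera is an equidistant fisheye: a pixel r from the principal point sees the ray r / f radians off the axis. A picture is of the moment at which its call begins.
- r.hand_in(): hands the job in; it is judged then, once.
The state is a dict: "time": time; "joint_pos": joint angles; "qd": joint speeds; "joint_efforts": joint torques, N m; "tool_pos": TCP position; "tcp_rot": TCP orientation; "ft_force": force on the tool from outside, world axes, zero at the start; "wrist_torque": the same for the moment, N m; "finger_gap": finger opening in mm; "grip_force": force on a finger pad.
Only numpy, scipy, OpenCV 4.12 (cv2) and the standard library are available. Lean on these libraries where they do the work, as an engineer would, in place of code of your own. Each camera call takes 0.05 s, during which the arm holds its last target. There are 200 camera calls.

## Task

The hairbrush lies in the deep tray with its head under the glass shelf: take it by the handle, raise the handle end and draw the brush out at a slant through the gap between the shelf's front edge and the tray's front rim. Do not bang brush or gripper against the glass, and leave the things standing on and beside the shelf where they are. Finish still gripping the brush and holding it still in the air, the whole brush in front of the shelf's front edge and higher than the glass, touching nothing but your gripper.

Things in the scene. Friction and masses are not known exactly. Their poses are not given: they have to be found in the camera images.
- organiser: Two-tier organiser fixed to the counter: deep white tray below, glass shelf above its rear half, four chrome posts of 10 mm, 140 mm tall, at y = +-187 mm, x = 30 and 117 mm. Origin: centre of its underside, on the counter; x from its open front (robot side) to its rear, y along its width, z up. Nothing stands above the front half of the tray.
- tray_floor (a point): Centre of the tray's inner floor, 11 mm above the counter, right above the organiser's origin; axes as the organiser's. The tray is 260 (x) x 200 (y) mm inside, 270 x 210 mm outside; the rim of all four walls is 48 mm above this floor.
- glass_shelf: Glass shelf of the organiser, fixed: 130 (x) x 400 (y) x 8 mm. Origin: middle of its front edge, at the underside of the glass, 84 mm above the tray floor and 5 mm behind the organiser's origin; it reaches from x = 0 back to x = 130 mm, top 103 mm above the counter. Axes as the organiser's. A thin rail runs 25 mm above it at the rear and ends.
- brush_handle (a point): Middle of the handle of the black paddle hairbrush (rigid, 240 mm long, about 0.12 kg): the place to grip. It lies level on its bristle tips, handle to the open front. x runs along the brush from handle end to toe, y across, z up out of its back. The handle is 24 mm wide (y), 16 mm thick (z), straight for 40 mm either way; this point is 36 mm above the bristle tips.
- brush_toe (a point): Toe (far tip) of the brush's head, half-way up the head: 185 mm ahead of and 14 mm below brush_handle in the brush's axes; same axes. The head reaches from the toe 105 mm back towards the handle; it is 64 mm wide and 44 mm thick, bristle tips 22 mm below this point and flat back 22 mm above it, level with the handle's back. The brush's centre of mass is about 71 mm behind the toe.
- brush_end (a point): The free end of the brush's handle, 55 mm behind brush_handle; axes as there.
- toothbrush_holder: Loose chrome toothbrush holder with a clip-on lid, 73 mm in diameter and 100 mm tall, two toothbrushes stand up out of it to 170 mm; stands on the glass shelf. Origin: centre of its underside. To be left alone.
- soap_box: Loose pink plastic soap box, 73 x 107 x 43 mm, on the glass shelf. Origin: centre of its underside. To be left alone.
- cup: Loose white porcelain cup, 76 mm across, 88 mm tall, on the glass shelf. Origin: centre of its underside. To be left alone.
- mirror_stand: Small round mirror on a swivel stand, base 100 mm across, 205 mm tall, mirror 140 mm across; stands loose on the counter to the right (-y) of the organiser. Origin: centre of its underside. To be left alone.
Mind the look-alikes: they are no part of the job. Of the things shaped like the part that bears brush_handle, the black one is meant.

How it is judged (in metres and radians):
On the way:
1. the brush slants, handle end up by 9 degrees or more, while its toe is still under the glass shelf (angle between brush_handle's own x axis and vertical above 1.728 rad and x of brush_toe in the frame of glass_shelf above 0.02 m and z of brush_toe in the frame of glass_shelf below 0 m), for 0.1 s.
At the end, for the whole second after the job is handed in: The brush is still gripped by the fingers (contact over 1 N) and at rest (under 50 mm/s); its toe and its handle end are both in front of the front edge of the glass shelf and more than 110 mm above the counter; it touches no part of the organiser nor the mirror (x of each of brush_toe, brush_end in the frame of glass_shelf below 0 m and height (world z) of each of brush_toe, brush_end above 0.11 m and contact force between hairbrush and the fingers above 1 N and contact force between hairbrush and organiser below 0.2 N and contact force between hairbrush and mirror_stand below 0.2 N and linear speed of hairbrush below 0.05 m/s); the arm keeps its last pose, push and grip.
It fails at once if the brush is pressed or knocked against the glass shelf with more than 15 N (contact force between hairbrush and glass_shelf above 15 N).
It fails at once if the robot presses or knocks on the glass shelf with more than 15 N (contact force between any of the arm, the fingers and glass_shelf above 15 N).
It fails at once if the toothbrush holder, soap box, cup or mirror is moved by more than 15 mm (distance of any of toothbrush_holder, soap_box, cup, mirror_stand from where it was at the start of the episode above 0.015 m).
It also fails if it takes over 40 s, if anything falls off the work surface, if the arm or the gripper's body presses on something with over 40 N, if the wrist force passes 120 N, or if a joint passes its speed limit or range.

## Working session

There is one attempt and no reset: what is moved stays moved. The work goes in short steps, Python scripts to look and compute and a tool call to move; the robot and the scene stay as the last step left them, time stands still between calls to the robot, and variables do not carry over. Pictures are saved under pics/ and viewed, at most 10 in all, crops included, and the job is handed in when it is done.

Besides the shell and the picture viewer there is one more tool, called after "Request:" as name(argument=value, ...) on one line, values as JSON. send_rows: Moves the arm, as the interface text tells. Its arguments: {"type":"object","properties":{"increments":{"type":"array"},"grip":{"type":"number"},"grip_force":{"type":"number"}},"required":["increments"]}

```bash
mkdir -p pics; ls
python3 - <<'E'
from bench import r
import cv2,numpy as np
s=r.sense();print({k:np.round(v,3).tolist() for k,v in s.items()})
for n in("side","top"):
    d=r.snapshot(n);cv2.imwrite(f"pics/{n}0.png",d["img"]);np.savez(f"{n}0.npz",**d);print(n,d["fx"],d["cx"],d["cy"],np.round(d["view"],3).tolist())
E
```

```text
pics
{'time': 0.0, 'joint_pos': [-71.013, 7.514, 85.33, 0.002, 87.26, -4.893], 'qd': [-0.091, 0.015, -0.028, 0.011, -0.05, -0.09], 'joint_efforts': [-0.002, -56.938, -50.057, -0.001, 0.015, -0.0], 'tool_pos': [242.75, -548.115, 230.258], 'tcp_rot': [-179.898, -0.01, 23.88], 'ft_force': [-0.68, 0.049, -0.734], 'wrist_torque': [-0.056, -0.035, 0.062], 'grip_force': 0.0, 'finger_gap': 85.195}
side 466.84612531477285 325.5315627943865 244.30395531459897 [[0.919, -0.394, -0.015, -534.122], [-0.294, -0.659, -0.692, 212.197], [0.263, 0.641, -0.721, 757.085], [0.0, 0.0, 0.0, 1.0]]
top 555.5242805981492 309.4075356520282 241.74298709308064 [[-0.016, -1.0, -0.001, -29.007], [-0.995, 0.016, -0.094, 584.292], [0.094, -0.001, -0.996, 1125.64], [0.0, 0.0, 0.0, 1.0]]
```

View pics/top0.png

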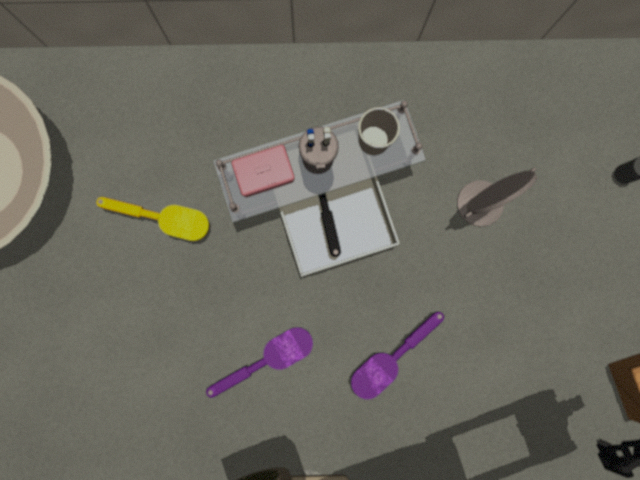

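View pics/side0.png

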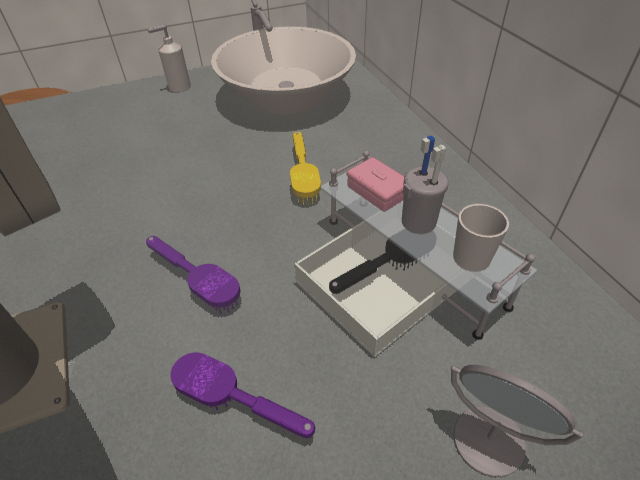

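The top view shows the tray with its front rim from (302,274) to (397,243), and the shelf's front edge from (233,227) to (424,160). The black handle runs from (336,255) to about (322,196), with the head under the glass. The side view agrees. Next I'll measure these.

```bash
cat > h.py <<'E'
import numpy as np,cv2
def load(n): return dict(np.load(n))
def cast(d,uv,z):
    uv=np.atleast_2d(uv).astype(float);R=d["view"][:3,:3];t=d["view"][:3,3]
    ray=np.c_[(uv[:,0]-d["cx"])/d["fx"],(uv[:,1]-d["cy"])/d["fy"],np.ones(len(uv))]@R
    c=-R.T@t; k=(z-c[2])/ray[:,2]; return c+ray*k[:,None]
def proj(d,p):
    q=np.atleast_2d(p)@d["view"][:3,:3].T+d["view"][:3,3]
    return np.c_[d["fx"]*q[:,0]/q[:,2]+d["cx"],d["fy"]*q[:,1]/q[:,2]+d["cy"]]
E
python3 - <<'E'
from h import *
for n,box in(("top",(290,180,360,265)),("side",(325,235,425,300))):
    d=load(n+"0.npz");im=d["img"];x0,y0,x1,y1=box
    m=np.zeros(im.shape[:2],np.uint8);m[y0:y1,x0:x1]=(im[y0:y1,x0:x1].max(2)<60)*255
    nl,lab,st,ce=cv2.connectedComponentsWithStats(m)
    i=1+np.argmax(st[1:,4]);print(n,st[i],ce[i])
    v,u=np.nonzero(lab==i); z=d["z_map"][v,u]
    w=cast(d,np.c_[u,v],55); 
    # depth points
    q=np.c_[(u-d["cx"])/d["fx"]*z,(v-d["cy"])/d["fy"]*z,z][z>0]
    P=(q-d["view"][:3,3])@d["view"][:3,:3]
    print("depth z med/pcts",np.percentile(P[:,2],[5,25,50,75,95]).round(1))
    if n=="top":
        s=w
        vx,vy,cx,cy=cv2.fitLine(s[:,:2].astype(np.float32),cv2.DIST_HUBER,0,.01,.01).ravel()
        if vx<0: vx,vy=-vx,-vy
        t=(s[:,:2]-[cx,cy])@[vx,vy];l=(s[:,:2]-[cx,cy])@[-vy,vx]
        print("yaw",np.degrees(np.arctan2(vy,vx)),"end",np.array([cx,cy])+t.min()*np.array([vx,vy]),"toe side",t.max()-t.min())
        for a in np.arange(t.min(),t.max(),10):
            k=(t>=a)&(t<a+10);print(round(a-t.min()),l[k].min().round(1),l[k].max().round(1),end=' | ')
        print()
    cv2.imwrite(f"pics/m{n}.png",m)
d=load("top0.npz")
c=cv2.resize(d["img"][90:290,200:440],None,fx=3.2,fy=3,interpolation=cv2.INTER_CUBIC) 
cv2.imwrite("pics/crop.png",cv2.resize(d["img"][90:290,200:440],None,fx=3,fy=3,interpolation=cv2.INTER_CUBIC))
E
```

```text
top [319 194  21  63 529] [328.57466919 225.33270321]
depth z med/pcts [49.5 51.9 53.5 54.7 56.6]
yaw 11.091307 end [551.85076086 -89.99272749] toe side 129.54440502655822
0 -10.1 8.5 | 10 -10.6 8.8 | 20 -10.8 9.1 | 30 -10.5 9.7 | 40 -10.4 9.6 | 50 -10.2 9.8 | 60 -10.4 10.4 | 70 -10.1 10.6 | 80 -9.9 9.8 | 90 -7.2 7.6 | 100 -5.4 6.1 | 110 -6.4 6.4 | 120 -6.6 6.7 | 
side [ 329  240   86   54 1154] [370.51646447 267.15684575]
depth z med/pcts [44.7 52.2 54.3 55.4 56.9]
```

View pics/crop.png

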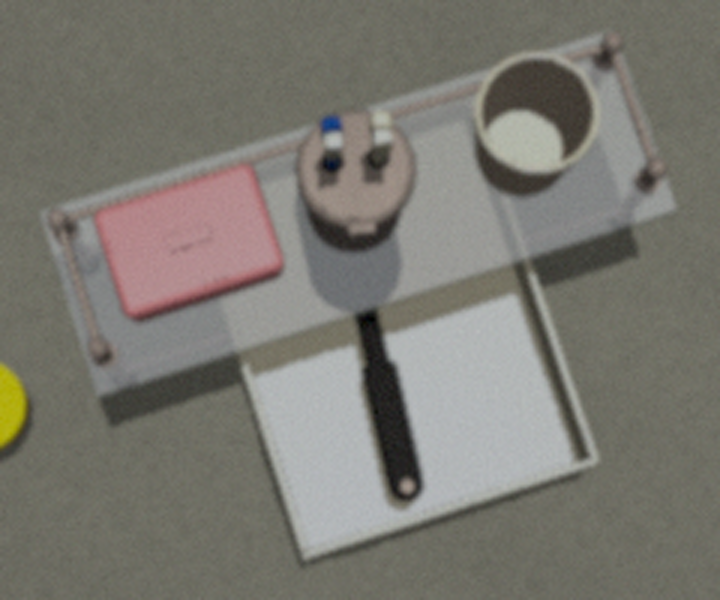

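The crop shows the tray front corners at (301,276) and (399,243) in full-image pixels, and the shelf front corners at (233,222) and (425,159). The handle is clear of both, and its neck passes under the glass at about (322,194).

Run:
```python
from h import *
d=load("top0.npz")
t=cast(d,[[301,275.5],[398.7,243.5]],59)[:,:2];s=cast(d,[[232.7,222],[425.3,159.5]],103)[:,:2]
for p in(t,s):
    e=p[0]-p[1];L=np.linalg.norm(e);a=np.arctan2(-e[0],e[1]);print("mid",p.mean(0).round(1),"L",L.round(1),"yaw",np.degrees(a).round(2))
    m=p.mean(0);c,sn=np.cos(a),np.sin(a)
end=np.array([551.9,-90.]);b=np.radians(11.1);ax=np.array([np.cos(b),np.sin(b)])
R=np.array([[c,sn],[-sn,c]])
mid=s.mean(0)
for n,k in(("end",0),("grip",55),("neck",95),("headstart",135),("toe",240)):
    print(n,(end+k*ax).round(1),"shelf frame",(R@(end+k*ax-mid)).round(1))
print("tray front in shelf", [(R@(q-mid)).round(1) for q in t])
# mirror extents via top depth
z=d["z_map"]
v,u=np.mgrid[160:240,440:545];zz=z[v,u];q=np.stack([(u-d["cx"])/d["fx"]*zz,(v-d["cy"])/d["fy"]*zz,zz],-1)[zz>0]
P=(q-d["view"][:3,3])@d["view"][:3,:3];P=P[P[:,2]>20];print("mirror bbox",P.min(0).round(),P.max(0).round())
```

```text
mid [ 543.6 -119.5] L 207.4 yaw 17.19
mid [676.5 -79.4] L 397.0 yaw 17.25
end [551.9 -90. ] shelf frame [-122.1   26.8]
grip [605.9 -79.4] shelf frame [-67.5  20.9]
neck [645.1 -71.7] shelf frame [-27.7  16.6]
headstart [684.4 -64. ] shelf frame [12.1 12.3]
toe [787.4 -43.8] shelf frame [116.5   1.1]
tray front in shelf [array([-138.7,  104.7]), array([-138.9, -102.6])]
mirror bbox [ 618. -473.   65.] [ 711. -335.  200.]
```

```bash
cat >> h.py <<'E'
from scipy.spatial.transform import Rotation as Ro,Slerp
def tool(grasp,pitch,yaw=11.1):
    R=Ro.from_euler('xyz',[180,pitch,yaw],degrees=True);return np.array(grasp,float)+19*R.as_matrix()[:,2],R
def rows(p0,R0,p1,R1,n):
    S=Slerp([0,1],Ro.concatenate([R0,R1]));out=[]
    for i in range(n):
        a,b=S(i/n),S((i+1)/n)
        out.append(np.r_[a.inv().apply((np.array(p1)-p0)/n),(a.inv()*b).as_rotvec()])
    for o in out: print([round(x,1) for x in o[:3]]+[round(x,4) for x in o[3:]])
def cur():
    from bench import r
    s=r.sense();return np.array(s["tool_pos"]),Ro.from_euler('xyz',s["tcp_rot"],degrees=True)
E
python3 - <<'E'
from h import *
p0,R0=cur()
g=np.array([605.9,-79.4,47]);p1,R1=tool(g,-20);zt=R1.as_matrix()[:,2]
print(p1,p1-120*zt)
rows(p0,R0,p1-120*zt,R1,15)
E
```

```text
[612.27681529 -78.14891858  29.14584021] [572.00219238 -86.05048545 141.9089547 ]
[np.float64(32.5), np.float64(-19.3), np.float64(5.9), np.float64(-0.0027), np.float64(0.0232), np.float64(0.0147)]
[np.float64(32.1), np.float64(-19.8), np.float64(6.6), np.float64(-0.0027), np.float64(0.0232), np.float64(0.0147)]
[np.float64(31.7), np.float64(-20.3), np.float64(7.3), np.float64(-0.0027), np.float64(0.0232), np.float64(0.0147)]
[np.float64(31.2), np.float64(-20.7), np.float64(8.0), np.float64(-0.0027), np.float64(0.0232), np.float64(0.0147)]
[np.float64(30.7), np.float64(-21.2), np.float64(8.6), np.float64(-0.0027), np.float64(0.0232), np.float64(0.0147)]
[np.float64(30.2), np.float64(-21.7), np.float64(9.3), np.float64(-0.0027), np.float64(0.0232), np.float64(0.0147)]
[np.float64(29.6), np.float64(-22.1), np.float64(9.9), np.float64(-0.0027), np.float64(0.0232), np.float64(0.0147)]
[np.float64(29.0), np.float64(-22.6), np.float64(10.5), np.float64(-0.0027), np.float64(0.0232), np.float64(0.0147)]
[np.float64(28.5), np.float64(-23.1), np.float64(11.2), np.float64(-0.0027), np.float64(0.0232), np.float64(0.0147)]
[np.float64(27.8), np.float64(-23.5), np.float64(11.7), np.float64(-0.0027), np.float64(0.0232), np.float64(0.0147)]
[np.float64(27.2), np.float64(-23.9), np.float64(12.3), np.float64(-0.0027), np.float64(0.0232), np.float64(0.0147)]
[np.float64(26.6), np.float64(-24.4), np.float64(12.9), np.float64(-0.0027), np.float64(0.0232), np.float64(0.0147)]
[np.float64(25.9), np.float64(-24.8), np.float64(13.4), np.float64(-0.0027), np.float64(0.0232), np.float64(0.0147)]
[np.float64(25.2), np.float64(-25.2), np.float64(13.9), np.float64(-0.0027), np.float64(0.0232), np.float64(0.0147)]
[np.float64(24.5), np.float64(-25.6), np.float64(14.4), np.float64(-0.0027), np.float64(0.0232), np.float64(0.0147)]
```

Request:
send_rows(increments=[[32.5,-19.3,5.9,-0.003,0.023,0.015],[32.1,-19.8,6.6,-0.003,0.023,0.015],[31.7,-20.3,7.3,-0.003,0.023,0.015],[31.2,-20.7,8,-0.003,0.023,0.015],[30.7,-21.2,8.6,-0.003,0.023,0.015]], grip=-1)

```text
time: 0.72
tool_pos: [353.2, -393.4, 201.0]
tcp_rot: [179.4, -6.7, 19.6]
ft_force: [-0.2, -1.1, 0.1]
finger_gap: 85.6
grip_force: 0.0
```

Request:
send_rows(increments=[[30.2,-21.7,9.3,-0.003,0.023,0.015],[29.6,-22.1,9.9,-0.003,0.023,0.015],[29,-22.6,10.5,-0.003,0.023,0.015],[28.5,-23.1,11.2,-0.003,0.023,0.015],[27.8,-23.5,11.7,-0.003,0.023,0.015]])

```text
time: 1.35
tool_pos: [463.2, -239.8, 171.0]
tcp_rot: [179.3, -13.3, 15.3]
ft_force: [0.0, -0.5, 0.2]
finger_gap: 85.4
grip_force: 0.0
```

Request:
send_rows(increments=[[27.2,-23.9,12.3,-0.003,0.023,0.015],[26.6,-24.4,12.9,-0.003,0.023,0.015],[25.9,-24.8,13.4,-0.003,0.023,0.015],[25.2,-25.2,13.9,-0.003,0.023,0.015],[24.5,-25.6,14.4,-0.003,0.023,0.015]])

```text
time: 1.98
tool_pos: [573.5, -86.4, 140.8]
tcp_rot: [179.7, -19.9, 10.9]
ft_force: [0.7, 0.2, 0.2]
finger_gap: 85.4
grip_force: 0.0
```

Request:
send_rows(increments=[[0,0,0,0,0,0],[0,0,0,0,0,0]])

```text
time: 2.22
tool_pos: [572.8, -87.6, 141.1]
tcp_rot: [179.7, -19.8, 11.0]
ft_force: [-0.1, -0.4, 0.6]
finger_gap: 85.2
grip_force: 0.0
```

Run:
```python
from h import *
from bench import r
p0,R0=cur();print(p0,R0.as_euler('xyz',degrees=True),r.sense()["joint_pos"])
d=r.snapshot("wrist");cv2.imwrite("pics/w1.png",d["img"]);np.savez("w1.npz",**d)
d=r.snapshot("top");np.savez("t1.npz",**d)
p1,R1=tool([605.9,-79.4,47],-20)
rows(p0,R0,p1,R1,4)
```

```text
[572.80879108 -87.63085606 141.06140475] [179.667273   -19.8317026   10.96396941] [-19.93680225  -9.24102034 113.74002579  11.42986104  58.65259383
  54.64428966]
[np.float64(0.0), np.float64(-0.6), np.float64(29.8), np.float64(0.0017), np.float64(0.0007), np.float64(-0.0006)]
[np.float64(0.0), np.float64(-0.6), np.float64(29.8), np.float64(0.0017), np.float64(0.0007), np.float64(-0.0006)]
[np.float64(0.0), np.float64(-0.5), np.float64(29.8), np.float64(0.0017), np.float64(0.0007), np.float64(-0.0006)]
[np.float64(-0.0), np.float64(-0.5), np.float64(29.8), np.float64(0.0017), np.float64(0.0007), np.float64(-0.0006)]
```

View pics/w1.png

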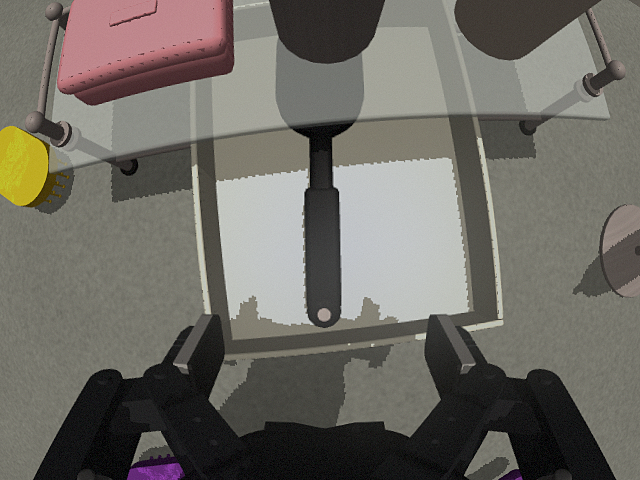

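The wrist view shows the handle from (320,190) to (323,325), centred between the fingers at columns 215 and 430 and aligned with the tool. I'll go down and grip.

Request:
send_rows(increments=[[0,-0.5,30,0,0,0],[0,-0.5,30,0,0,0],[0,-0.5,30,0,0,0],[0,-0.3,29,0,0,0],[0,0,0,0,0,0]])

```text
time: 2.95
tool_pos: [610.8, -79.1, 26.8]
tcp_rot: [179.8, -19.6, 10.8]
ft_force: [0.4, -0.2, 0.6]
finger_gap: 85.3
grip_force: 0.0
```

Run:
```python
from h import *
from bench import r
p0,R0=cur();print(p0,R0.as_euler('xyz',degrees=True),p0-19*R0.as_matrix()[:,2])
for n in("wrist","side"):
    d=r.snapshot(n);cv2.imwrite(f"pics/{n}2.png",d["img"])
```

```text
[610.7899811  -79.06743325  26.82532577] [179.798191   -19.63831472  10.82570293] [604.50554569 -80.20104061  44.72004024]
```

View pics/side2.png

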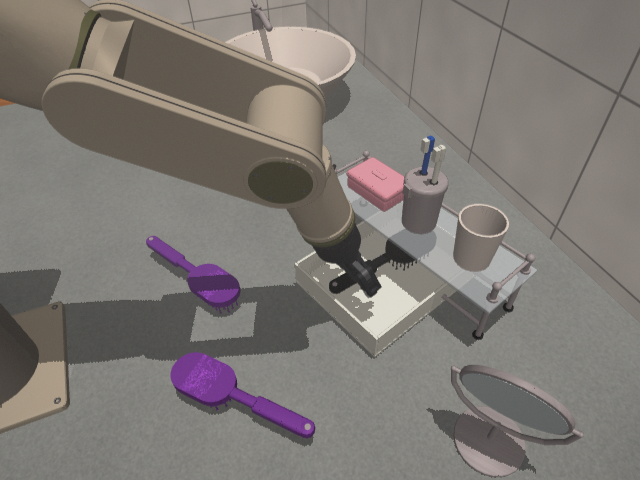

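The side view shows the fingers straddling the handle around (355,275), clear of the glass. Now I close the gripper.

Request:
send_rows(increments=[[0,0,-2,0,0,0],[0,0,0,0,0,0],[0,0,0,0,0,0],[0,0,0,0,0,0],[0,0,0,0,0,0]], grip=1, grip_force=90)

```text
time: 3.68
tool_pos: [612.3, -79.1, 31.8]
tcp_rot: [179.6, -19.9, 10.9]
ft_force: [-2.8, -0.6, 4.0]
finger_gap: 22.2
grip_force: 89.1
```

Request:
send_rows(increments=[[0,0,0,0,0,0],[0,0,0,0,0,0],[0,0,0,0,0,0],[0,0,0,0,0,0]])

```text
time: 4.18
tool_pos: [612.3, -79.1, 31.6]
tcp_rot: [179.7, -19.9, 10.9]
ft_force: [-2.7, -3.1, 5.5]
finger_gap: 22.2
grip_force: 89.1
```

Run:
```python
from h import *
p0,R0=cur();b=np.radians(11);ax=np.array([np.cos(b),np.sin(b),0]);yb=np.array([-np.sin(b),np.cos(b),0])
g=p0-19*R0.as_matrix()[:,2];print(g)
R1=Ro.from_rotvec(np.radians(13)*yb)*R0
g1=g+[0,0,48];p1=g1+19*R1.as_matrix()[:,2]
rows(p0,R0,p1,R1,10)
print("pull, per 11 mm:",R1.inv().apply(11*(-ax*np.cos(np.radians(13))+[0,0,np.sin(np.radians(13))])))
print("up 15:",R1.inv().apply([0,0,15]))
```

```text
[605.88528702 -80.21553702  49.41606149]
[np.float64(1.2), np.float64(0.0), np.float64(-4.6), np.float64(-0.0), np.float64(-0.0227), np.float64(-0.0001)]
[np.float64(1.1), np.float64(0.0), np.float64(-4.6), np.float64(-0.0), np.float64(-0.0227), np.float64(-0.0001)]
[np.float64(1.0), np.float64(0.0), np.float64(-4.6), np.float64(-0.0), np.float64(-0.0227), np.float64(-0.0001)]
[np.float64(0.9), np.float64(0.0), np.float64(-4.6), np.float64(-0.0), np.float64(-0.0227), np.float64(-0.0001)]
[np.float64(0.8), np.float64(0.0), np.float64(-4.7), np.float64(-0.0), np.float64(-0.0227), np.float64(-0.0001)]
[np.float64(0.7), np.float64(0.0), np.float64(-4.7), np.float64(-0.0), np.float64(-0.0227), np.float64(-0.0001)]
[np.float64(0.6), np.float64(0.0), np.float64(-4.7), np.float64(-0.0), np.float64(-0.0227), np.float64(-0.0001)]
[np.float64(0.5), np.float64(0.0), np.float64(-4.7), np.float64(-0.0), np.float64(-0.0227), np.float64(-0.0001)]
[np.float64(0.4), np.float64(0.0), np.float64(-4.7), np.float64(-0.0), np.float64(-0.0227), np.float64(-0.0001)]
[np.float64(0.3), np.float64(0.0), np.float64(-4.7), np.float64(-0.0), np.float64(-0.0227), np.float64(-0.0001)]
pull, per 11 mm: [-10.34271337   0.03963598  -3.74522484]
up 15: [  1.8038201    0.09483792 -14.89084413]
```

Request:
send_rows(increments=[[1.2,0,-4.6,0,-0.023,0],[1.1,0,-4.6,0,-0.023,0],[1,0,-4.6,0,-0.023,0],[0.9,0,-4.6,0,-0.023,0],[0.8,0,-4.7,0,-0.023,0]])

```text
time: 4.8
tool_pos: [609.8, -79.1, 55.0]
tcp_rot: [179.7, -13.2, 10.9]
ft_force: [1.2, 0.5, -0.5]
finger_gap: 22.4
grip_force: 88.5
```

Run:
```python
from bench import r
import cv2
d=r.snapshot("side");cv2.imwrite("pics/s3.png",cv2.resize(d["img"][160:360,270:540],None,fx=2.8,fy=2.8))
```

```text
(no output)
```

View pics/s3.png

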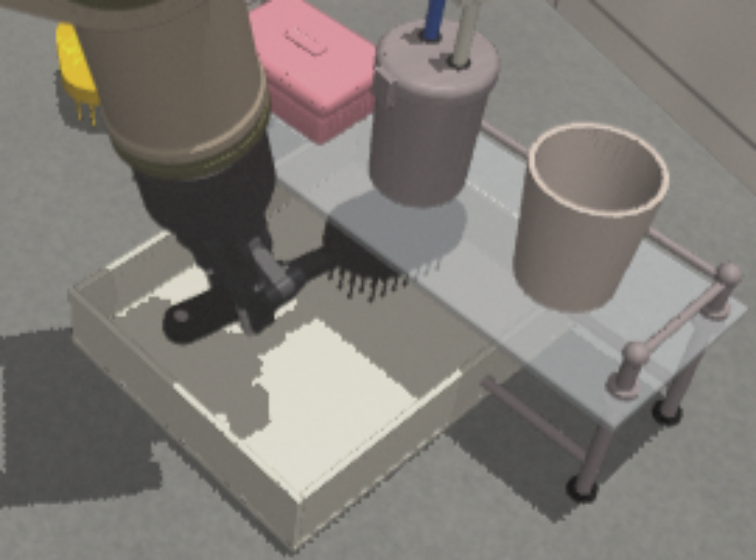

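The side crop shows the brush gripped at about (260,290), its handle end at (180,315) rising with the gripper. The head is under the glass, and both head and gripper are clear of it. I'll continue the tilt.

Request:
send_rows(increments=[[0.7,0,-4.7,0,-0.023,0],[0.6,0,-4.7,0,-0.023,0],[0.5,0,-4.7,0,-0.023,0],[0.4,0,-4.7,0,-0.023,0],[0.3,0,-4.7,0,-0.023,0]])

```text
time: 5.48
tool_pos: [608.2, -79.5, 78.8]
tcp_rot: [179.7, -6.6, 10.8]
ft_force: [0.3, 0.4, -0.9]
finger_gap: 22.1
grip_force: 88.5
```

Request:
send_rows(increments=[[0,0,0,0,0,0],[-3,0,-1,0,0,0],[-5,0,-1.8,0,0,0]])

```text
time: 5.85
tool_pos: [599.3, -81.0, 79.9]
tcp_rot: [179.7, -6.7, 10.8]
ft_force: [-0.2, 1.3, -1.2]
finger_gap: 22.3
grip_force: 88.5
```

Run:
```python
from h import *
from bench import r
for n in("side","top"):
    d=r.snapshot(n);cv2.imwrite(f"pics/{n}4.png",cv2.resize(d["img"][160:360,270:540],None,fx=2.8,fy=2.8));np.savez(n+"4.npz",**d)
d=load("side4.npz");im=d["img"]
# depth of handle end patch + bristles vs brush estimate
p,R=cur();g=p-19*R.as_matrix()[:,2];print(g,R.as_euler('xyz',degrees=True))
for th in(10,13,16,20):
    a,b=np.radians(th),np.radians(11);ax=np.array([np.cos(b)*np.cos(a),np.sin(b)*np.cos(a),-np.sin(a)]);nz=np.array([np.cos(b)*np.sin(a),np.sin(b)*np.sin(a),np.cos(a)])
    c=g-[0,0,2]
    print(th,"px end,toe,toe-bottom",(proj(d,[c-55*ax,c+185*ax-14*nz,c+185*ax-36*nz,c+80*ax-36*nz])-[270,160]).__mul__(2.8).round().tolist())
```

```text
[597.00153165 -81.40687965  98.99700424] [179.69895443  -6.6789273   10.82239391]
10 px end,toe,toe-bottom [[156.0, 303.0], [440.0, 207.0], [431.0, 232.0], [317.0, 278.0]]
13 px end,toe,toe-bottom [[156.0, 299.0], [435.0, 218.0], [426.0, 243.0], [314.0, 283.0]]
16 px end,toe,toe-bottom [[157.0, 295.0], [430.0, 230.0], [419.0, 254.0], [310.0, 289.0]]
20 px end,toe,toe-bottom [[159.0, 290.0], [422.0, 244.0], [410.0, 269.0], [304.0, 296.0]]
```

View pics/side4.png

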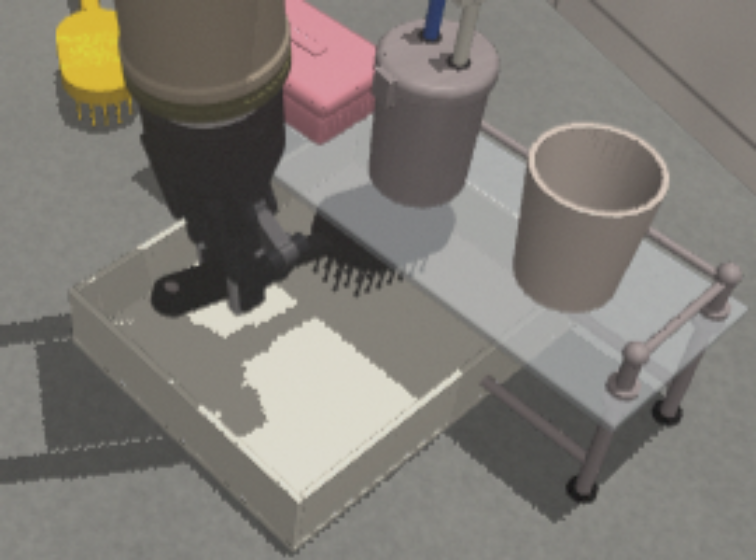

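The side crop shows the brush slanted with no contact force. The handle end is at (165,295), the bristles run from (318,275) to (425,265), and the toe is still under the glass. I'll add about 4° more slant while drawing it out, for margin.

Request:
send_rows(increments=[[-5.5,0,-2.8,0,-0.015,0],[-5.5,0,-2.8,0,-0.015,0],[-5.5,0,-2.8,0,-0.015,0],[-5.5,0,-2.8,0,-0.015,0],[-5.5,0,-2.8,0,-0.015,0]])

```text
time: 6.58
tool_pos: [571.6, -86.3, 92.1]
tcp_rot: [179.7, -2.4, 10.8]
ft_force: [0.3, -0.1, -1.7]
finger_gap: 22.5
grip_force: 88.5
```

Request:
send_rows(increments=[[0,0,0,0,0,0],[-5,0,-1.9,0,0,0],[-10.3,0,-3.7,0,0,0],[-10.3,0,-3.7,0,0,0],[-10.3,0,-3.7,0,0,0]])

```text
time: 7.2
tool_pos: [535.2, -93.2, 103.6]
tcp_rot: [179.7, -2.4, 10.8]
ft_force: [-0.2, -0.7, -0.8]
finger_gap: 22.7
grip_force: 88.5
```

Run:
```python
from h import *
from bench import r
p,R=cur();g=p-19*R.as_matrix()[:,2];print(g,R.as_euler('xyz',degrees=True))
d=r.snapshot("side");cv2.imwrite("pics/s5.png",cv2.resize(d["img"][110:380,200:540],None,fx=2.2,fy=2.2))
```

```text
[534.43582982 -93.26810777 122.60384098] [179.68390573  -2.41464297  10.80910463]
```

View pics/s5.png

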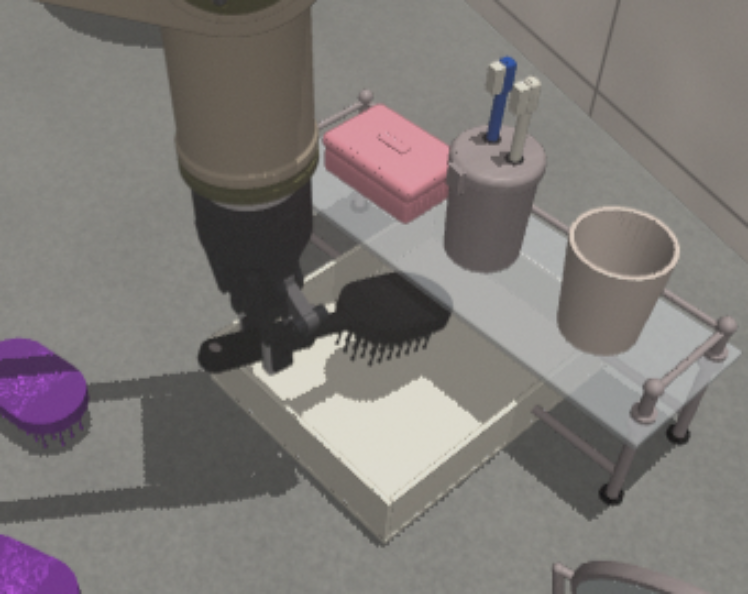

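The slant is clear: handle end at (215,352), toe at (450,310) still partly under the glass. I'll keep drawing along the slope, then lift.

Request:
send_rows(increments=[[-10.3,0,-3.8,0,0,0],[-10.3,0,-3.8,0,0,0],[-10.3,0,-3.8,0,0,0],[-10.3,0,-3.8,0,0,0],[-10.3,0,-3.8,0,0,0]])

```text
time: 7.88
tool_pos: [484.1, -102.9, 120.4]
tcp_rot: [179.7, -2.4, 10.8]
ft_force: [0.2, -0.1, -0.4]
finger_gap: 22.4
grip_force: 88.5
```

Request:
send_rows(increments=[[-10.3,0,-3.8,0,0,0],[-10.3,0,-3.8,0,0,0],[-10.3,0,-3.8,0,0,0],[-10.3,0,-3.8,0,0,0],[-5,0,-10,0,0,0]])

```text
time: 8.5
tool_pos: [437.3, -111.4, 143.3]
tcp_rot: [179.7, -2.4, 10.8]
ft_force: [-0.2, -0.1, -0.1]
finger_gap: 22.2
grip_force: 88.5
```

Request:
send_rows(increments=[[0,0,-15,0,0,0],[0,0,-15,0,0,0],[0,0,-15,0,0,0],[0,0,-15,0,0,0],[0,0,-15,0,0,0]])

```text
time: 9.12
tool_pos: [435.3, -111.6, 219.4]
tcp_rot: [179.7, -2.4, 10.8]
ft_force: [0.6, 0.4, -1.5]
finger_gap: 22.6
grip_force: 88.5
```

Request:
send_rows(increments=[[0,0,-15,0,0,0],[0,0,-15,0,0,0],[0,0,-15,0,0,0],[0,0,-10,0,0,0],[0,0,-5,0,0,0]])

```text
time: 9.75
tool_pos: [432.8, -111.9, 279.0]
tcp_rot: [179.7, -2.4, 10.8]
ft_force: [0.3, 0.8, -1.3]
finger_gap: 22.4
grip_force: 88.5
```

Request:
send_rows(increments=[[0,0,0,0,0,0],[0,0,0,0,0,0],[0,0,0,0,0,0]])

```text
time: 10.12
tool_pos: [432.4, -111.7, 277.7]
tcp_rot: [179.7, -2.4, 10.8]
ft_force: [1.1, -0.0, -1.2]
finger_gap: 22.1
grip_force: 88.5
```

Run:
```python
from h import *
from bench import r
p,R=cur();g=p-19*R.as_matrix()[:,2];print(g,R.as_euler('xyz',degrees=True))
a,b=np.radians(17.3),np.radians(11);ax=np.array([np.cos(b)*np.cos(a),np.sin(b)*np.cos(a),-np.sin(a)]);nz=np.array([np.cos(b)*np.sin(a),np.sin(b)*np.sin(a),np.cos(a)])
t=g+185*ax-14*nz;print("toe est",t,"shelf x",(t[:2]-[676.5,-79.4])@[np.cos(.3),np.sin(.3)])
for n in("side","top"):
    d=r.snapshot(n);cv2.imwrite(f"pics/{n}6.png",d["img"]);print(proj(d,t))
```

```text
[ 431.59531896 -111.77216649  296.63434786] [179.71916159  -2.36329314  10.81592318]
toe est [600.8941049  -78.86381614 228.25334496] shelf x -72.07061721598694
[[355.95850323 197.15102172]]
[[332.61867096 220.44644066]]
```

View pics/side6.png

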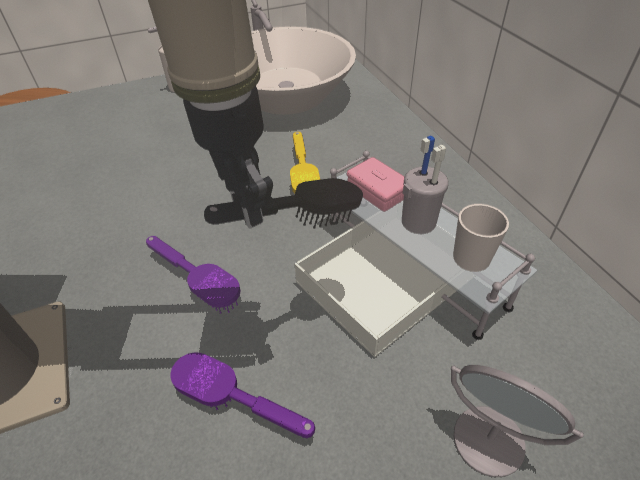

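View pics/top6.png

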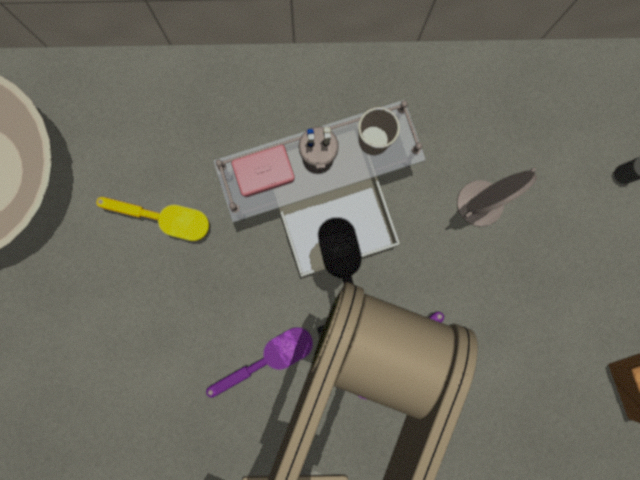

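Both views show the brush held in free air in front of the shelf: the toe is at (360,195) in the side view and (337,218) in the top view. Nothing else has moved.

```bash
python3 -c "
from bench import r
print(r.hand_in())"
```

```text
the job is handed in; nothing more can be done
None
```

I drew the brush out at a slant and handed the job in. It is held still in the gripper, in front of the shelf edge and about 125 mm above the glass; the force readings showed no knock and the other things look unmoved, but the hand-in call returned no verdict.

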